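# Unpack the reagent bottle from the supply crate

### The arm

A 7-joint arm with a two-finger parallel gripper is mounted at the origin on the work surface; the furniture and walls round the work are solid. World frame = base frame: x ahead of the robot, y to its left, z up, the work surface at z = 0. Lengths are in m, angles in degrees, forces in N, time in s.
With the tool pointing down it reaches from about 0.425 to 0.875 m from the base axis. Payload 4.7 kg.
Tool frame: the origin (TCP) lies between the finger pads; the fingertips stand 22 mm ahead of it and the grasp point (between the pads) lies 3 mm ahead of it (env.tip_reach is the distance from the TCP to the fingertips, in m); z points along the fingers, y is the line along which they close (so a half turn about z gives the same grasp; the last joint's range is limited). The gripper opens to 87 mm and grips with 3 to 60 N. Pads are 19 mm wide; open, the fingers measure 117 mm over their backs; the gripper's body (75 mm by 190 mm) begins 51 mm behind the grasp point.
Start: joints at [-65.025, 18.392, -4.016, 83.108, 1.295, 78.541, -3.26], TCP at [0.266, 0.593, 0.245] pointing down, gripper open.
Joint ranges: [-163.93, 163.93], [-17.29, 119.83], [-79.2, 71.16], [3.27, 140.29], [-89.18, 269.18], [5.43, 117.66], [-154.24, 154.24]. Speed limits (degrees/s): [147.25, 147.25, 180, 180, 180, 180, 180].

### API

Orientations are given as [roll, pitch, yaw] about the fixed x, y, z axes, in that order (R = Rz(yaw) Ry(pitch) Rx(roll)).
In Python, from cell import env gives the robot as it stands.
- The arm moves only by the shell command python3 -m creep 'ROWS' [FORCE]. ROWS is JSON, one flat list of numbers, 7 for each row, row after row: the finger opening in mm, from 0 to 87, then the shift along the tool's x, y, z in units of 30 mm (1.0 is 30 mm), then the turn, a rotation vector about the tool's x, y, z in units of 6 degrees (1.0 is 6 degrees). A call has 1 to 12 rows; each row is the pose to reach, as a shift and turn from the pose commanded when the call began, along the tool's axes at that moment; what a row does not reach only later rows make up. A row lasts 1/10 s, in which the tool goes at most 50 mm and 8.59 degrees, less where a joint would pass 70% of its speed; a pose out of reach is approached as far as the arm can. A call with a gripper value outside its range is refused whole. The fingers move at their own pace and stop on an object; FORCE is the grip in N (left out, the last holds). Time passes only in rows, so rows that repeat a pose let the fingers close. It gives the time, the measured TCP pose, the force, the opening and the grip force at its end, in the units of the state.
- env.get_obs(): the state, without advancing time (a new reading comes with each control period).
- env.read_camera(name): name is "scene" or "top"; returns a dict with "color" (480x640x3 uint8, red, green, blue), "depth" (480x640 float32, m along the optical axis (not along the pixel's ray), 0 where there is no reading), "fovy" (degrees; the focal length in pixels is half the picture's height over the tangent of half this angle, whatever the lens; pixels are square), "cx", "cy" (the principal point, pixels), "D" ([k1, k2, p1, p2, k3] as OpenCV has them; the pictures are not rectified), "R" (3x3) and "t" (3): a world point X has camera coordinates R X + t. Camera axes: x right, y down, z forward; pixel columns grow to the right and rows downward; lengths in m; the calibration is good to about 2 mm. A picture is of the moment at which its call begins.
- env.sign_off(): hands the job in; it is judged then, once.
The state is a dict: "time_s": time; "qpos": joint angles; "joint_velocities": joint speeds; "effort": joint torques, N m; "tool_pos": TCP position; "tool_rot": TCP orientation; "force": force on the tool from outside, world axes, zero at the start; "wrist_torque": the same for the moment, N m; "grip_width": finger opening in m; "grasp_force": force on a finger pad.
Only numpy, scipy, OpenCV 4.12 (cv2) and the standard library are available. Lean on these libraries where they do the work, as an engineer would, in place of code of your own. Each camera call takes 0.05 s, during which the arm holds its last target. There are 200 camera calls.

### The job

Lift the white reagent bottle with the blue cap straight up out of the middle of the packed blue crate and stand it upright in the round green drip tray; set it down, do not drop it. The four pipette-tip boxes packed round it must stay where they are in the crate, and the loose white bottle with the red cap on the bench is not to be moved.

Things in the scene. Friction and masses are not known exactly. Their poses are not given: they have to be found in the camera images.
- buffer_bottle: The bottle to take out: white, blue screw cap, 104 mm high; body 48 mm across up to 88 mm above its base, cap 28 mm across from 89 to 104 mm. Origin at the centre of its underside, z up along it; round, yaw does not matter. About 0.16 kg. Stands in the middle of the crate, 5 mm above the bench, with 1 to 2 mm of play to the tip boxes; only its top 33 mm rise above them.
- tray: Round green drip tray, fixed, 100 mm across (inside 94 mm), rim 16 mm high, flat inner floor 10 mm above its underside. Origin at the centre of its underside, on the bench. Tray and crate stand one to the left and one to the right, either way round. Beware of the tall machine ahead and to the left, beyond the crate and tray, and the monitor near the robot on the right.
- tip_box_1: One of four alike pipette-tip boxes, low blue sides, clear lid (shut, fixed) over a white perforated deck, 62 (x) by 112 (y) by 71 mm (z), 0.11 kg, loose in the crate, beside the bottle. Origin at the centre of its underside. The crate is blue, fixed, 206 mm square over its rim, floor 5 mm and rim 62 mm above the bench.
- tip_box_2: Tip box like tip_box_1, a quarter turn on round the bottle.
- tip_box_3: Tip box like tip_box_1, half a turn on round the bottle.
- tip_box_4: Tip box like tip_box_1, three quarters of a turn on round the bottle.
- ethanol_bottle: Bystander, leave alone: white bottle with a red cap, 52 mm across, 124 mm high, standing loose on the bench outside the crate. Origin at the centre of its underside.
There are look-alikes about, which are no part of the job. Leave any black look-alike of the tray alone.

How it is judged:
By the outcome, as a careful person would: the job done as asked, in the order asked, and still so for the second after the job is handed in, with the robot touching nothing.
It also fails if it takes over 40 s, if anything falls off the work surface, if the arm or the gripper's body presses on something with over 40 N, if the wrist force passes 120 N, or if a joint passes its speed limit or range.

## Working session

There is one attempt and no reset: what is moved stays moved. The work goes in short steps, Python scripts to look and compute and a shell command to move; the robot and the scene stay as the last step left them, time stands still between calls to the robot, and variables do not carry over. Pictures are saved under pics/ and viewed, at most 10 in all, crops included, and the job is handed in when it is done.

```bash
mkdir -p pics; cat > h.py <<'E'
from cell import env
import numpy as np, cv2
def cam(n):
    c=env.read_camera(n); f=240/np.tan(np.radians(c["fovy"]/2))
    c["K"]=np.array([[f,0,c["cx"]],[0,f,c["cy"]],[0,0,1]]); c["D"]=np.array(c["D"],float)
    c["R"]=np.array(c["R"]); c["t"]=np.array(c["t"]); return c
def ray(c,u,v):
    p=cv2.undistortPoints(np.array([[[u,v]]],float),c["K"],c["D"])[0,0]
    return c["R"].T@np.array([p[0],p[1],1]), -c["R"].T@c["t"]
def atz(c,u,v,z):
    d,o=ray(c,u,v); return o+d*(z-o[2])/d[2]
def dep(c,u,v):
    d,o=ray(c,u,v); return o+d*c["depth"][int(round(v)),int(round(u))]
E
python3 - <<'E'
from h import *
for n in("top","scene"):
    c=cam(n); cv2.imwrite(f"pics/{n}0.png",c["color"][:,:,::-1]); np.save(n,c,allow_pickle=True)
    print(n,-c["R"].T@c["t"],c["fovy"],c["D"])
o=env.get_obs();print(o)
E
```

```text
top [ 0.44770357 -0.11083714  0.87223006] 51.624650596287864 [-0.06119794  0.          0.          0.          0.        ]
scene [0.39597848 0.54469664 0.65715922] 46.119889679790255 [-0.10324612  0.          0.          0.          0.        ]
{'time_s': 0.1, 'qpos': array([-65.02518358,  18.43627624,  -4.01288827,  83.16681276,
         1.29587685,  78.54059549,  -3.26052949]), 'joint_velocities': array([-0.002989  , -0.04844693,  0.01108705, -0.26342642,  0.0247089 ,
        0.03357278,  0.04926618]), 'effort': array([-7.83197502e-04, -4.92570877e+01, -4.06150203e-01, -3.13398206e+01,
       -6.40910701e-02,  3.94897966e-02,  9.58423152e-05]), 'tool_pos': array([0.26599878, 0.59259106, 0.24356353]), 'tool_rot': array([-1.79901583e+02,  7.06283897e-03,  1.55831897e+02]), 'force': array([ 0.06488511,  0.14305527, -0.11694371]), 'wrist_torque': array([0.02701111, 0.01117007, 0.0055417 ]), 'grasp_force': 0.0, 'grip_width': 0.08690022370267977}
```

View pics/top0.png

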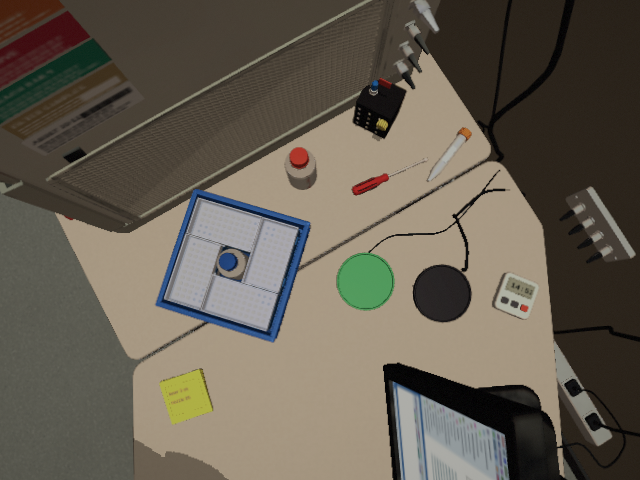

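View pics/scene0.png

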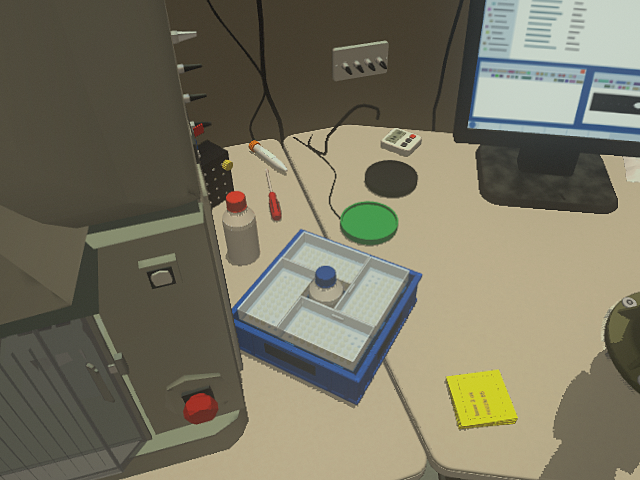

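Top view: bottle's blue cap at about (229,261), green tray at (365,281), red-capped bottle cap at (299,157), monitor's near corner at (386,368), machine across the upper left. Scene view: cap top at (325,270), tray at (369,222).

```bash
python3 - <<'E'
from h import *
T=np.load("top.npy",allow_pickle=True).item();S=np.load("scene.npy",allow_pickle=True).item()
for nm,c in(("top",T),("scene",S)):
    h=cv2.cvtColor(c["color"],cv2.COLOR_RGB2HSV)
    g=cv2.inRange(h,(50,120,60),(80,255,255))
    if nm=="top": g[:230]=0
    n,l,st,ce=cv2.connectedComponentsWithStats(g);i=1+st[1:,4].argmax();print(nm,"tray",st[i],ce[i],atz(c,*ce[i],0.016))
    uv=(229,261) if nm=="top" else (325,270)
    print("cap",dep(c,*uv),atz(c,*uv,.109))
    b=cv2.inRange(h,(95,120,40),(125,255,255)); m=np.zeros_like(b); cv2.circle(m,uv,16,255,-1); b&=m
    n,l,st,ce=cv2.connectedComponentsWithStats(b);i=1+st[1:,4].argmax();print("cap blob",st[i],ce[i])
    vs,us=np.where(l==i); P=np.array([dep(c,u,v) for u,v in zip(us,vs)]);top=P[abs(P[:,2]-.109)<.004];print(len(top),top.mean(0),(top.max(0)+top.min(0))/2,np.ptp(top,axis=0))
for k,u,v,z in(("crateTL",197,190,.062),("TR",309,227,.062),("BR",273,339,.062),("BL",158,303,.062)): print(k,atz(T,u,v,z))
for k,u,v in(("red",299,157),("mon",388,366),("mon2",393,440),("mach",130,228),("mach",60,185),("mach",250,125),("mach2",380,60)): print(k,dep(T,u,v))
c=S
for k,u,v in(("mach front",160,230),("mach bottom",215,430)): print(k,dep(S,u,v))
E
```

```text
top tray [ 337  253   57   57 1371] [368.98978848 274.35448578] [ 0.49824157 -0.18416869  0.016     ]
cap [0.51424304 0.03997981 0.10983922] [0.51431629 0.04014582 0.109     ]
cap blob [219 253  18  18 248] [227.69758065 261.26209677]
224 [0.51437574 0.04315276 0.10933183] [0.51434324 0.04349951 0.10880541] [0.02519475 0.02513968 0.00713816]
scene tray [ 341  205   57   35 1521] [368.6817883  221.81854043] [ 0.48329246 -0.17268142  0.016     ]
cap [0.51275396 0.03888985 0.10927259] [0.51281206 0.03863819 0.109     ]
cap blob [316 266  19  14 190] [325.04736842 272.26315789]
189 [0.51172441 0.0434215  0.10989992] [0.51170741 0.04382386 0.10987409] [0.02437338 0.02596999 0.0049379 ]
crateTL [0.63849855 0.1061951  0.062     ]
TR [ 0.574221  -0.0824622  0.062    ]
BR [ 0.39186398 -0.02413644  0.062     ]
BL [0.44960852 0.16590232 0.062     ]
red [ 0.67471475 -0.06919607  0.12501041]
mon [ 0.36678246 -0.19071537  0.20959443]
mon2 [ 0.27180244 -0.1960572   0.20702119]
mach [0.57592456 0.22194699 0.05330167]
mach [0.58263338 0.1934168  0.33266124]
mach [ 0.70229169 -0.00254501  0.19298472]
mach2 [ 0.80558298 -0.19212861  0.18163954]
mach front [0.59385099 0.25775525 0.3638333 ]
mach bottom [0.58828362 0.27414793 0.07649631]
```

```bash
python3 - <<'E'
import numpy as np,cv2
T=np.load("top.npy",allow_pickle=True).item()["color"];S=np.load("scene.npy",allow_pickle=True).item()["color"]
a=cv2.resize(T[180:350,150:320],(595,595),interpolation=cv2.INTER_CUBIC)
cv2.imwrite("pics/crop.png",a[:,:,::-1])
E
```

```text
(no output)
```

View pics/crop.png

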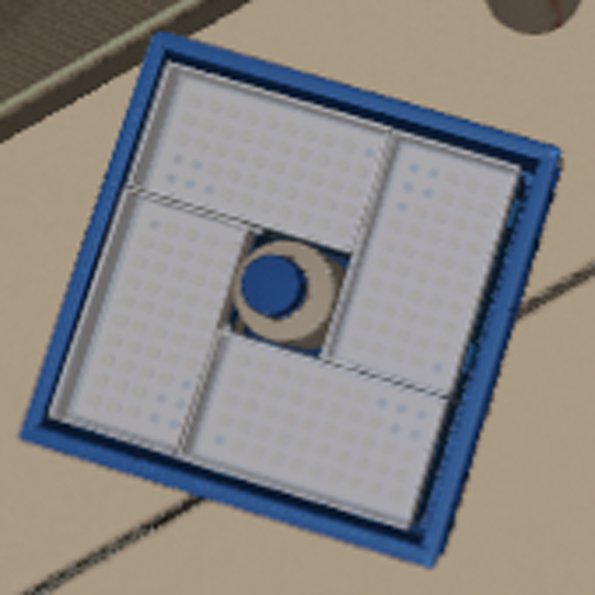

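The crop shows the bottle standing in a square hole, with the cap leaning left only by perspective. The crate is turned about 17°. Next I'll check obstacle heights around the path and the tray centre.

```bash
python3 - <<'E'
from h import *
T=np.load("top.npy",allow_pickle=True).item();S=np.load("scene.npy",allow_pickle=True).item()
print("tray",atz(T,365,281,.016),atz(S,369,222,.016))
P=[]
for c in(T,S):
    v,u=np.mgrid[0:480:2,0:640:2]; z=c["depth"][v,u].ravel()
    p=cv2.undistortPoints(np.stack([u.ravel(),v.ravel()],1).astype(float)[:,None],c["K"],c["D"])[:,0]
    X=(np.c_[p,np.ones(len(p))]*z[:,None]-c["t"])@c["R"]; P.append(X[z>0])
    for x,y in ((365,281),(369,222)):pass
P=np.vstack(P); H=np.full((20,20),-1.)
for x,y,z in P:
    i,j=int((x-.1)//.04),int((y+.4)//.04)
    if 0<=i<20 and 0<=j<20:H[i,j]=max(H[i,j],z)
print("cols y:",[round(-.38+.04*j,2) for j in range(20)])
for i in range(20):print(round(.12+.04*i,2),' '.join('%4d'%(h*1000) if h>=0 else '   .' for h in H[i]))
E
```

```text
tray [ 0.48684307 -0.17713168  0.016     ] [ 0.48268675 -0.17232707  0.016     ]
cols y: [-0.38, -0.34, -0.3, -0.26, -0.22, -0.18, -0.14, -0.1, -0.06, -0.02, 0.02, 0.06, 0.1, 0.14, 0.18, 0.22, 0.26, 0.3, 0.34, 0.38]
0.12   71   20   20    4  364    5    3    4    4   16   16   13    5    4    4    4    .    .    .    .
0.16   72   21   24  402  402  190    4    5    4    3    4    4    5    4    6    4    .    .    .    .
0.2   72   20   21  393  401  205    4    3    4    5    4    4    4    3    5    4    .    .    .    .
0.24   70   21   20   10  396  210    4    4    3    4    4    4   13   14    4    3    .    .    .    .
0.28   20   20   20    4  432  211    4    3    5    4    4    5   15   15   14    4    .    .    .    .
0.32   12    3    4  520  513  239    5    4    4    3    3    4   15   15   14    3    .    .    .    .
0.36    3    4    3  521  519  277    4    4    4    4    4    5    4    4    5    4    3    .    .    .
0.4    4   17   18    4    3    3    4    3    4   78   79   65   64    3    3    4    4    .    .    .
0.44   17   18   18   17   18   18   18    3  
[... 511 characters left out ...]
0   18   86  122    3    5  571  591  554    0    .  387  549  517  430
0.68    3   22   20   13   18   18    3  126  126  434  530  560    2    .    .    .  121   77  330  367
0.72  397  448   20    9   85   81    3    3  455  493  494    .    .    .    .   78   78    .   46  296
0.76  284  291    3    3  153  101  384  422  431    .    .    .    .    .  101   79    .    .    .  185
0.8  359  343    3  302  313  354  367    0    .    .    .    .    .   77   99    .    .    .    .    .
0.84  306  307    3  278  306    .    .    .    .    .    .    .    .    .    .    .    .    .    .    .
0.88    .  309    3    3    .    .    .    .    .    .    .    .    .    .    .    .    .    .    .    .
```

```bash
python3 -m creep '[87,-0.3,-0.25,0,0,0,0.4, 87,-0.9,-0.8,0.1,0,0,1.2, 87,-1.7,-1.5,0.1,0,0,2.2, 87,-2.5,-2.2,0.2,0,0,3.3, 87,-3.3,-2.9,0.2,0,0,4.4, 87,-4.1,-3.65,0.3,0,0,5.5, 87,-4.9,-4.4,0.3,0,0,6.6, 87,-5.7,-5.1,0.4,0,0,7.7, 87,-6.4,-5.7,0.4,0,0,8.7, 87,-7,-6.2,0.5,0,0,9.5, 87,-7.4,-6.6,0.5,0,0,9.9, 87,-7.5,-6.7,0.5,0,0,10]'; python3 - <<'E'
from h import *
o=env.get_obs();print(o["qpos"],o["tool_pos"],o["tool_rot"],o["force"])
E
```

```text
time_s: 1.3
tool_pos: [0.39, 0.3151, 0.2296]
tool_rot: [180.0, 0.0, 95.6]
force: [-0.6, 1.2, 0.1]
grip_width: 0.0871
grasp_force: 0.0
[-5.22076515e+01  5.81111253e-01  1.03274668e+01  1.05377287e+02
 -9.22192081e-02  7.40613412e+01 -3.62815835e+01] [0.3900463  0.315083   0.22961569] [1.79999126e+02 1.85951646e-02 9.55737793e+01] [-0.64055077  1.21895492  0.11257423]
```

```bash
python3 -m creep '[87,-0.3,0.1,0,0,0,0.4, 87,-1,0.3,0,0,0,1.3, 87,-2,0.6,0,0,0,2.4, 87,-3,1,0,0,0,3.6, 87,-4,1.35,0,0,0,4.8, 87,-5,1.7,0.2,0,0,6, 87,-6,2,0.4,0,0,7.2, 87,-7,2.35,0.6,0,0,8.4, 87,-8,2.7,0.8,0,0,9.5, 87,-8.8,2.95,1,0,0,10.4, 87,-9.3,3.1,1.2,0,0,10.9, 87,-9.45,3.2,1.3,0,0,11.05]'; python3 - <<'E'
from h import *
from scipy.spatial.transform import Rotation
o=env.get_obs();print(o["qpos"],o["tool_pos"],o["tool_rot"],o["force"])
c=cam("scene");cv2.imwrite("pics/s1.png",c["color"][:,:,::-1])
E
```

```text
time_s: 2.5
tool_pos: [0.5136, 0.0442, 0.19]
tool_rot: [180.0, 0.0, 29.4]
force: [-0.7, -0.5, 0.1]
grip_width: 0.087
grasp_force: 0.0
[-34.42129879   3.84032316  27.78561692 107.13418792  -1.88986034
  69.51482218 -66.63340055] [0.5136054  0.04421648 0.19001259] [1.79997036e+02 4.17836925e-02 2.93926068e+01] [-0.69697861 -0.49708192  0.12627473]
```

View pics/s1.png

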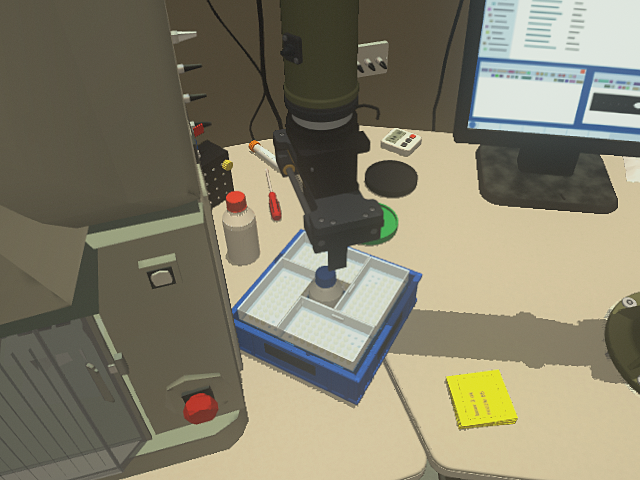

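The gripper hangs centred over the cap (326,272) with the machine clear. I'll descend and close gently on the bottle's shoulder.

```bash
python3 -m creep '[80,0,0,0.2,0,0,0, 75,-0.03,0.05,0.6,0,0,0, 75,-0.03,0.05,1.1,0,0,0, 75,-0.03,0.05,1.6,0,0,0, 75,-0.03,0.05,2.1,0,0,0, 75,-0.03,0.05,2.5,0,0,0, 75,-0.03,0.05,2.8,0,0,0, 75,-0.03,0.05,2.93,0,0,0, 75,-0.03,0.05,2.93,0,0,0, 75,-0.03,0.05,2.93,0,0,0]'; python3 - <<'E'
from h import *
o=env.get_obs();print(o["tool_pos"],o["tool_rot"],o["force"])
c=cam("scene");cv2.imwrite("pics/s2.png",cv2.resize(c["color"][190:340,230:430],(800,600),interpolation=cv2.INTER_CUBIC)[:,:,::-1])
E
```

```text
time_s: 3.55
tool_pos: [0.5138, 0.0436, 0.1031]
tool_rot: [180.0, -0.1, 29.5]
force: [0.6, -0.4, -0.3]
grip_width: 0.0747
grasp_force: 0.0
[0.51383473 0.04360014 0.10311465] [ 1.79988216e+02 -5.37269614e-02  2.95342703e+01] [ 0.60276876 -0.40226241 -0.26579217]
```

View pics/s2.png

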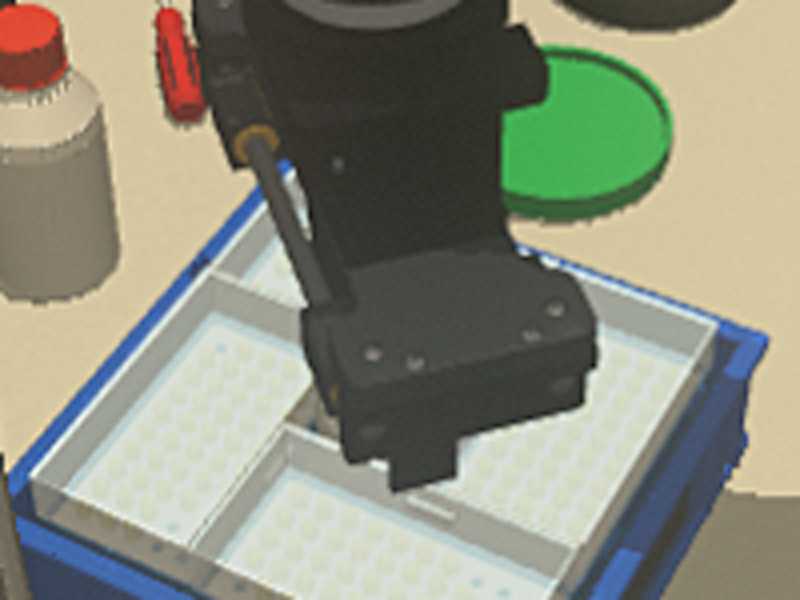

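The near finger stands just above the box tops (425,485), hiding the bottle; nothing touched. I'll close softly and read the side force.

```bash
python3 -m creep '[65,0,0,0,0,0,0, 58,0,0,0,0,0,0, 52,0,0,0,0,0,0, 46,0,0,0,0,0,0, 44,0,0,0,0,0,0, 44,0,0,0,0,0,0, 44,0,0,0,0,0,0]' 6
```

```text
time_s: 4.3
tool_pos: [0.5136, 0.0434, 0.1028]
tool_rot: [180.0, -0.0, 29.5]
force: [-0.3, -1.2, 0.6]
grip_width: 0.0479
grasp_force: 6.0
```

```bash
python3 -m creep '[40,0,0,0,0,0,0, 40,0,0,0,0,0,0, 40,0,0,-0.1,0,0,0, 40,0,0,-0.3,0,0,0, 40,0,0,-0.6,0,0,0, 40,0,0,-0.9,0,0,0, 40,0,0,-1.2,0,0,0, 40,0,0,-1.5,0,0,0, 40,0,0,-1.8,0,0,0, 40,0,0,-2,0,0,0]' 25; python3 -m creep '[40,0,0,-0.3,0,0,0, 40,0,0,-0.7,0,0,0, 40,0,0,-1.1,0,0,0, 40,0,0,-1.5,0,0,0, 40,0,0,-1.9,0,0,0, 40,0,0,-2.2,0,0,0, 40,0,0,-2.3,0,0,0, 40,0,0,-2.3,0,0,0]'; python3 - <<'E'
from h import *
o=env.get_obs();print(o["tool_pos"],o["tool_rot"],o["qpos"])
for n in("scene",):
    c=cam(n);cv2.imwrite("pics/s3.png",c["color"][:,:,::-1])
E
```

```text
time_s: 5.3
tool_pos: [0.5138, 0.0436, 0.1638]
tool_rot: [180.0, -0.1, 29.5]
force: [-0.2, -0.3, -2.0]
grip_width: 0.0475
grasp_force: 25.0
time_s: 6.1
tool_pos: [0.5136, 0.0436, 0.2321]
tool_rot: [180.0, -0.0, 29.5]
force: [0.2, -0.5, -2.5]
grip_width: 0.0473
grasp_force: 25.0
[0.51362061 0.04356905 0.23212842] [ 1.79992332e+02 -4.80994831e-02  2.95374597e+01] [-34.76817788   1.8641685   27.74124793 103.99961586  -0.9129761
  74.30487549 -67.25569329]
```

View pics/s3.png

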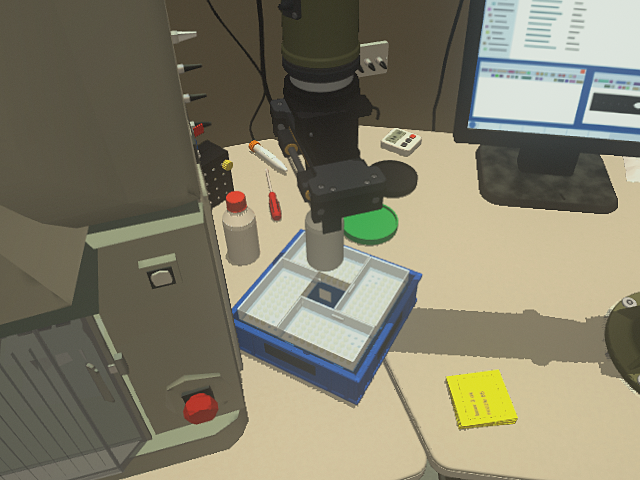

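Bottle hangs upright at (325,240), clear of the crate; boxes have not moved and the hole at (326,293) is empty. Moving to above the tray.

```bash
python3 -m creep '[40,-0.1,0.1,0,0,0,0, 40,-0.4,0.5,0,0,0,0, 40,-0.8,1.1,0,0,0,0, 40,-1.3,1.75,0,0,0,0, 40,-1.8,2.45,0,0,0,0, 40,-2.3,3.15,0,0,0,0, 40,-2.8,3.8,0,0,0,0, 40,-3.3,4.5,0,0,0,0, 40,-3.8,5.1,0,0,0,0, 40,-4.1,5.6,0,0,0,0, 40,-4.25,5.8,0,0,0,0, 40,-4.28,5.83,0,0,0,0]'; python3 - <<'E'
from h import *
o=env.get_obs();print(o["tool_pos"],o["tool_rot"],o["qpos"])
c=cam("scene");cv2.imwrite("pics/s4.png",c["color"][:,:,::-1])
E
```

```text
time_s: 7.35
tool_pos: [0.4871, -0.1736, 0.2315]
tool_rot: [-180.0, 0.0, 29.4]
force: [0.6, 1.1, -2.1]
grip_width: 0.0473
grasp_force: 25.0
[ 0.48708265 -0.17355513  0.23146089] [-1.79989668e+02  2.86136313e-02  2.93717534e+01] [-21.99051822   2.09790165  39.92770634 104.12322657  -1.38392977
  74.29905383 -42.33475504]
```

View pics/s4.png

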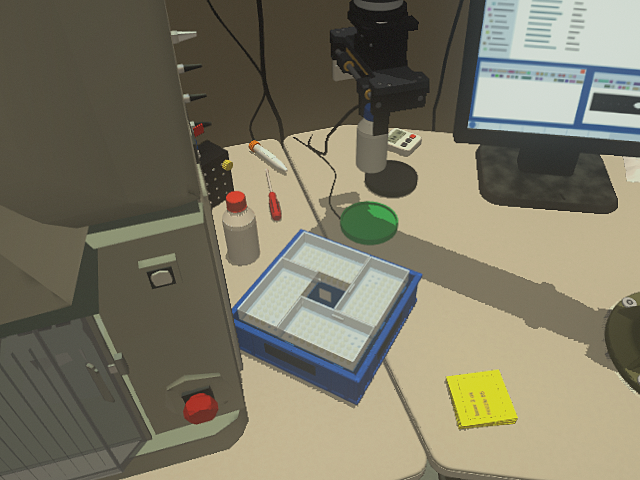

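Bottle upright at (371,148) above the tray, projecting onto it from this viewpoint; the monitor is clear. Lowering.

```bash
python3 -m creep '[40,0,0,0.1,0,0,0, 40,0,0,0.5,0,0,0, 40,0,0,1,0,0,0, 40,0,0,1.5,0,0,0, 40,0,0,2,0,0,0, 40,0,0,2.5,0,0,0, 40,0,0,3,0,0,0, 40,0,0,3.4,0,0,0, 40,0,0,3.7,0,0,0, 40,0,0,3.85,0,0,0, 40,0,0,3.95,0,0,0, 40,0,0,3.95,0,0,0]'; python3 -m creep '[40,0,0,0.04,0,0,0, 40,0,0,0.08,0,0,0, 40,0,0,0.11,0,0,0, 40,0,0,0.14,0,0,0, 40,0,0,0.14,0,0,0, 40,0,0,0.14,0,0,0]'; python3 - <<'E'
from h import *
o=env.get_obs();print(o["tool_pos"],o["tool_rot"],o["force"])
c=cam("scene");cv2.imwrite("pics/s5.png",cv2.resize(c["color"][130:280,270:470],(800,600),interpolation=cv2.INTER_CUBIC)[:,:,::-1])
E
```

```text
time_s: 8.6
tool_pos: [0.488, -0.1719, 0.1131]
tool_rot: [180.0, -0.0, 29.5]
force: [-0.0, -0.0, -1.5]
grip_width: 0.0475
grasp_force: 25.0
time_s: 9.2
tool_pos: [0.4879, -0.1719, 0.109]
tool_rot: [-180.0, -0.0, 29.5]
force: [-0.5, -0.7, -0.6]
grip_width: 0.0473
grasp_force: 25.0
[ 0.48791867 -0.17192268  0.10896309] [-1.79998280e+02 -5.96759358e-03  2.95356770e+01] [-0.4685529  -0.69306034 -0.55012136]
```

View pics/s5.png

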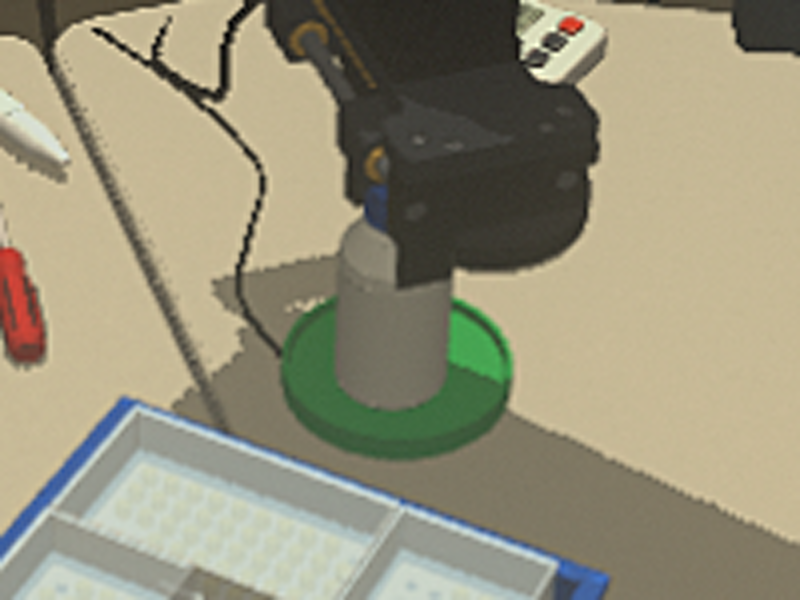

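The bottle's foot (392,400) sits well inside the tray (centre 397,370), and the floor is about to touch or just touching. I'll lower in small steps until there is an upward force.

```bash
python3 -m creep '[40,0,0,0.02,0,0,0, 40,0,0,0.04,0,0,0, 40,0,0,0.04,0,0,0, 40,0,0,0.04,0,0,0]'
```

```text
time_s: 9.65
tool_pos: [0.4879, -0.172, 0.1078]
tool_rot: [180.0, -0.0, 29.5]
force: [-0.2, -0.4, -1.5]
grip_width: 0.0474
grasp_force: 25.0
```

```bash
python3 -m creep '[40,0,0,0.02,0,0,0, 40,0,0,0.04,0,0,0, 40,0,0,0.04,0,0,0]';python3 -m creep '[40,0,0,0.02,0,0,0, 40,0,0,0.03,0,0,0, 40,0,0,0.03,0,0,0]'
```

```text
time_s: 9.95
tool_pos: [0.4883, -0.172, 0.1077]
tool_rot: [-180.0, -0.1, 29.5]
force: [-1.7, 0.1, 7.7]
grip_width: 0.0473
grasp_force: 25.0
time_s: 10.25
tool_pos: [0.4884, -0.1721, 0.1076]
tool_rot: [-180.0, -0.1, 29.5]
force: [-4.2, 1.3, 13.6]
grip_width: 0.0473
grasp_force: 25.0
```

Contact. I'll ease off, open slowly, then rise.

```bash
python3 -m creep '[46,0,0,-0.03,0,0,0, 46,0,0,-0.05,0,0,0, 46,0,0,-0.05,0,0,0, 50,0,0,-0.05,0,0,0, 54,0,0,-0.05,0,0,0, 60,0,0,-0.05,0,0,0, 68,0,0,-0.05,0,0,0, 76,0,0,-0.05,0,0,0, 76,0,0,-0.05,0,0,0]' 5; python3 -m creep '[76,0,0,-0.1,0,0,0, 76,0,0,-0.4,0,0,0, 76,0,0,-0.8,0,0,0, 76,0,0,-1.3,0,0,0, 76,0,0,-1.8,0,0,0, 76,0,0,-2.4,0,0,0, 76,0,0,-3,0,0,0, 76,0,0,-3.5,0,0,0, 76,0,0,-3.9,0,0,0, 76,0,0,-4,0,0,0, 76,0,0,-4,0,0,0]'; python3 - <<'E'
from h import *
c=cam("scene");cv2.imwrite("pics/s6.png",c["color"][:,:,::-1])
E
```

```text
time_s: 11.15
tool_pos: [0.4879, -0.1719, 0.1071]
tool_rot: [-180.0, 0.0, 29.5]
force: [0.7, -0.6, -1.0]
grip_width: 0.073
grasp_force: 0.0
time_s: 12.25
tool_pos: [0.4881, -0.172, 0.2277]
tool_rot: [180.0, -0.1, 29.5]
force: [-0.8, 0.7, -0.1]
grip_width: 0.0759
grasp_force: 0.0
```

View pics/s6.png

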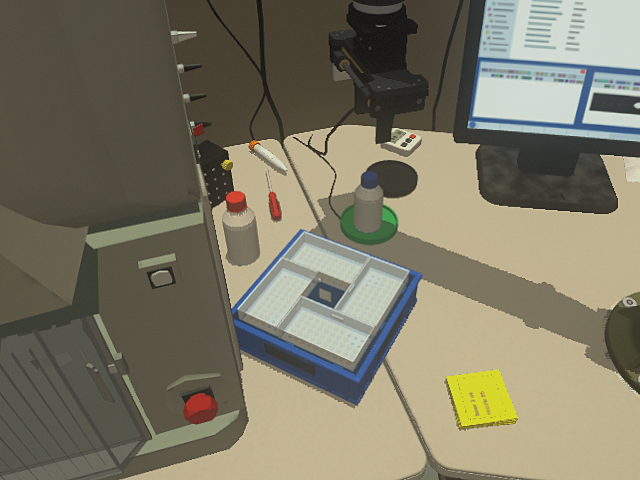

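The bottle stands upright in the green tray (368,205), the four boxes and the red-capped bottle (240,228) are in place, and the gripper is clear.

```bash
python3 -c "
from cell import env
print(env.sign_off())"
```

```text
the job is handed in; nothing more can be done
None
```

The blue-capped bottle was lifted out of the crate and set down upright in the green tray; the last picture showed the tip boxes and the red-capped bottle where they had been, and I handed the job in at about 12 s (no verdict was returned).

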